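Turn a rolling mill's star wheel until its oil cup points up

ROBOT

A 6-joint arm with a two-finger parallel gripper is mounted at the origin on the work surface. World frame = base frame: x ahead of the robot, y to its left, z up, the work surface at z = 0. Lengths are in m, angles in rad, forces in N, time in s.
With the tool pointing down it reaches from about 0.3 to 0.75 m from the base axis. Payload 8.5 kg.
Tool frame: the origin (TCP) lies at the centre of the arm's flange, where the gripper is bolted on; the fingertips stand 166 mm ahead of it and the grasp point (between the pads) lies 147 mm ahead of it; z points along the fingers, y is the line along which they close (so a half turn about z gives the same grasp; the last joint's range is limited). The gripper opens to 88 mm and grips with 3 to 60 N. Pads are 18 mm wide; open, the fingers measure 123 mm over their backs; the gripper's body (75 mm by 187 mm) begins 45 mm behind the grasp point.
Start: joints at [0.994, 0.381, 1.297, -0, 1.464, -0.215], TCP at [0.195, 0.514, 0.405] pointing down, gripper open.
Joint ranges: [-3.11, 3.11], [-0.89, 2.33], [0.22, 2.48], [-1.42, 4.56], [0.17, 2.85], [-2.88, 2.88]. Speed limits (rad/s): [2.39, 2.39, 3.14, 3.14, 3.14, 3.14].

INTERFACE

Orientations are given as a unit quaternion [x, y, z, w].
In Python, from station import telemetry, vision, arm gives the robot as it stands.
- The arm moves only by the shell command python3 -m jog 'ROWS' [FORCE]. ROWS is a JSON object of lists of equal length, an entry for each row: "rot": the turn, a rotation vector about the tool's x, y, z in units of 5 degrees (1.0 is 5 degrees), a list of three; "slide": the shift along the tool's x, y, z in units of 30 mm (1.0 is 30 mm), a list of three; "jaw": the closure, from 0 (fully open) to 1 (shut). In form: {"rot": [[ax, ay, az], ...], "slide": [[tx, ty, tz], ...], "jaw": [jaw, ...]}. A call has exactly 5 rows; each row is the pose to reach, as a shift and turn from the pose commanded when the call began, along the tool's axes at that moment; what a row does not reach only later rows make up. A row lasts 1/12 s, in which the tool goes at most 41.7 mm and 7.16 degrees, less where a joint would pass 70% of its speed; a pose out of reach is approached as far as the arm can. A call with a gripper value outside its range is refused whole. The fingers move at their own pace and stop on an object; FORCE is the grip in N (left out, the last holds). Time passes only in rows, so rows that repeat a pose let the fingers close, or fill a call up. It gives the time, the measured TCP pose, the force, the opening and the grip force at its end, in the units of the state.
- telemetry.read_state(): the state, without advancing time (a new reading comes with each control period).
- vision.capture(name): name is "side" or "top" or "wrist"; returns a dict with "color" (400x640x3 uint8, blue, green, red), "fovy" (degrees; the focal length in pixels is half the picture's height over the tangent of half this angle, whatever the lens; pixels are square), "cx", "cy" (the principal point, pixels), "T" (4x4, takes a point from camera to world coordinates); the wrist camera has in their place "mount" (4x4, takes a point from camera to tool coordinates, whose origin is the TCP and whose axes are the flange's). Camera axes: x right, y down, z forward; pixel columns grow to the right and rows downward; lengths in m; the calibration is good to about 2 mm. A picture is of the moment at which its call begins: read the wrist's pose just before it. There is no depth.
- arm.hand_in(): hands the job in; it is judged then, once.
The state is a dict: "clock": time; "qpos": joint angles; "qvel": joint speeds; "tau": joint torques, N m; "tool_pos": TCP position; "ee_rot": TCP orientation; "force": force on the tool from outside, world axes, zero at the start; "torque": the same for the moment, N m; "width": finger opening in m; "grip_force": force on a finger pad.
Only numpy, scipy, OpenCV 4.12 (cv2) and the standard library are available. Lean on these libraries where they do the work, as an engineer would, in place of code of your own. Each camera call takes 0.05 s, during which the arm holds its last target. There are 200 camera calls.

TASK

The rolling mill is due for oiling: push the bare arms of its star wheel round with your fingertips, one arm after another, until the short oil cup on the hub points straight up. Push gently, keep the wheel from being flung round, do not touch the oil cup itself, and leave everything else on the bench where it stands, neither shifted nor lifted. Finish clear of the wheel with it at rest.

Things in the scene. Friction and masses are not known exactly. Their poses are not given: they have to be found in the camera images.
- mill: Hand rolling mill bolted to the bench. Origin on the bench below its star wheel's hub; z up, x along the axle from frame to wheel (turned 0 to 35 degrees from world x towards +y). The wheel stands upright in the plane x = 0, on the side away from the robot. Frame: x -255 to -55 mm, y +-100 mm, up to 255 mm high; between frame and wheel only the axle, dia 18.
- hub (a point): Centre of the star wheel, on its horizontal axle, 160 mm above the bench. The wheel: steel hub dia 42, 34 mm wide, and five equal bare arms 72 degrees apart, no rim; each arm is a straight round rod dia 12 with an end ball dia 20 whose far side is 132 mm from the axle.
- starwheel (a joint): Angle (rad) of the star wheel about the mill's x axis; at 0 or any multiple of 2 pi the oil cup is straight up; at q it points along (y, z) = (-sin q, cos q) in the mill's frame. Turns freely through full turns either way (total limit +-30 rad), balanced, stiff friction 0.2 N m (about 2 N at an arm's end), stays where it is left.
- oil_cup (a point): Centre of the mouth of the oil cup, 64 mm from the axle; z points along its stem, away from the axle. The cup is short, of plain steel, on the wheel's hub midway between two arms and half as long: a stem dia 12 flaring to a cup dia 32. The five arms stand 36, 108, 180, 252 and 324 degrees from it.
- can: Bystander: drinks can, upright, dia 66, 118 tall (mm). Origin at the middle of its underside.
- disc: Bystander: round flat plaster soldering disc, dia 90, 12 thick (mm). Origin at the middle of its underside.
- mandrel: Bystander: upright steel ring mandrel: slim cone 160 tall on a foot dia 60 (mm). Origin at the middle of its underside.
- ring: Bystander: finger ring lying flat, dia 23, 6 tall (mm). Origin at the middle of its underside.
- dish: Bystander: white bowl, dia 100, 32 tall (mm). Origin at the middle of its underside.
- hammer: Bystander: small hammer 240 long, lying (mm). Origin at its underside, along its length.
- jar: Bystander: amber glass jar, dia 60, 75 tall (mm). Origin at the middle of its underside.

How it is judged:
By the outcome, as a careful person would: the job done as asked, in the order asked, and still so for the second after the job is handed in, with the robot touching nothing.
It also fails if it takes over 56 s, if anything falls off the work surface, if the arm or the gripper's body presses on something with over 40 N, if the wrist force passes 120 N, or if a joint passes its speed limit or range.

## Working session

There is one attempt and no reset: what is moved stays moved. The work goes in short steps, Python scripts to look and compute and a shell command to move; the robot and the scene stay as the last step left them, time stands still between calls to the robot, and variables do not carry over. Pictures are saved under pics/ and viewed, at most 10 in all, crops included, and the job is handed in when it is done.

```bash
mkdir -p pics; ls
python3 - <<'E'
from station import telemetry, vision
import cv2,json,numpy as np,pickle
s=telemetry.read_state(); print({k:np.round(v,3).tolist() for k,v in s.items()})
d={}
for n in("side","top"):
    c=vision.capture(n); d[n]=c; cv2.imwrite(f"pics/{n}0.png",c["color"]); print(n,c["fovy"],c["cx"],c["cy"],np.round(c["T"],3).tolist())
pickle.dump(d,open("cap0.pkl","wb"))
E
```

```text
pics
{'clock': 0.0, 'qpos': [0.994, 0.381, 1.298, -0.0, 1.464, -0.215], 'qvel': [-0.001, -0.0, -0.002, -0.0, -0.002, -0.001], 'tau': [-0.0, -43.792, -22.455, 0.071, 0.035, -0.0], 'tool_pos': [0.195, 0.514, 0.404], 'ee_rot': [0.18, 0.984, -0.001, -0.0], 'force': [0.196, -0.549, -0.279], 'torque': [-0.021, 0.006, -0.014], 'grip_force': 0.0, 'width': 0.088}
side 57.23940701302515 319.32401301509407 197.19315178299672 [[-0.995, -0.064, 0.073, 0.477], [-0.096, 0.561, -0.822, 0.693], [0.011, -0.825, -0.565, 0.669], [0.0, 0.0, 0.0, 1.0]]
top 51.08723330182355 318.6328891792522 200.1572847107145 [[0.009, -0.998, 0.068, 0.469], [-1.0, -0.008, 0.015, -0.09], [-0.014, -0.068, -0.998, 1.153], [0.0, 0.0, 0.0, 1.0]]
```

View pics/side0.png

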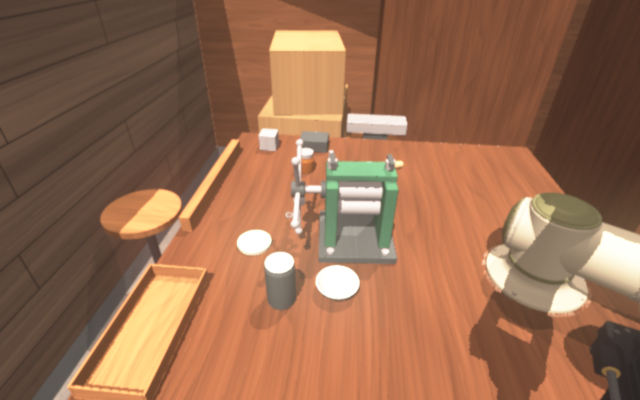

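View pics/top0.png

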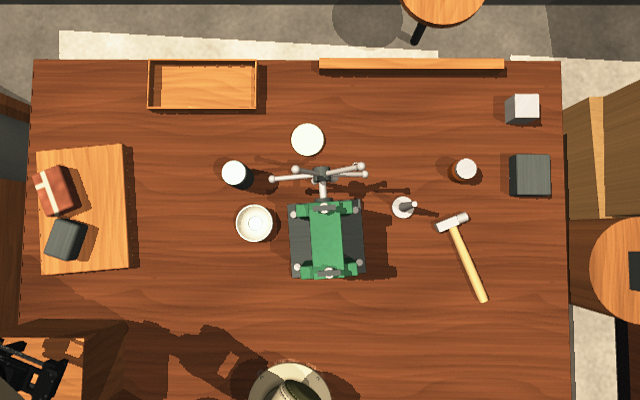

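Run:
```python
import pickle,cv2,numpy as np
d=pickle.load(open("cap0.pkl","rb"))
a=cv2.resize(d["top"]["color"][140:225,255:385],None,fx=6,fy=6,interpolation=cv2.INTER_CUBIC)[:290]
b=cv2.resize(d["side"]["color"][130:240,270:350],None,fx=5,fy=5,interpolation=cv2.INTER_CUBIC)
cv2.imwrite("pics/ztop.png",a);cv2.imwrite("pics/zside.png",b)
```

```text
(no output)
```

View pics/ztop.png

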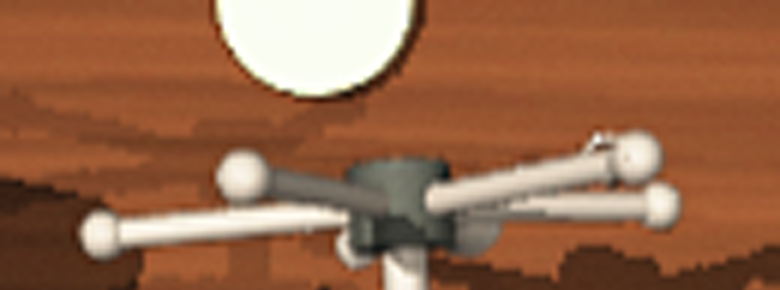

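View pics/zside.png

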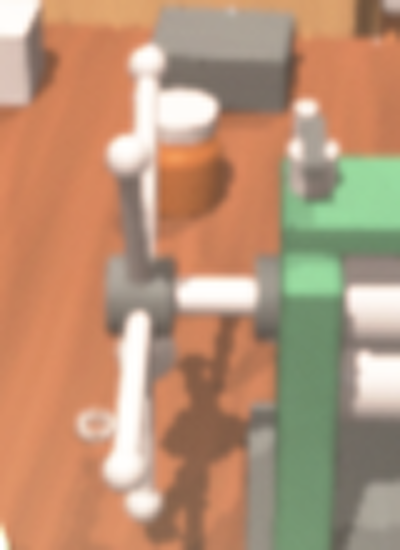

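The wheel's balls in top (full image px) are at about (271.8,178.8) left, (295.3,169.2) upper left, (361.2,166.2) upper right and (365,174.2) lower right. The cup is at (334,179), pointing down and right. In side they are at (299.4,142.4), (295.2,161), (295,223.6) and (298.4,230.6).

```bash
cat > fit.py <<'E'
import numpy as np,cv2
from scipy.optimize import least_squares
def proj(c,P):
    T=np.array(c["T"]); p=(np.atleast_2d(P)-T[:3,3])@T[:3,:3]; f=200/np.tan(np.radians(c["fovy"]/2))
    return np.c_[c["cx"]+f*p[:,0]/p[:,2],c["cy"]+f*p[:,1]/p[:,2]]
def ball(v,deg,r=.122):   # v: hub x,y, yaw, q ; deg from cup
    a=v[3]+np.radians(deg); y,z=-r*np.sin(a),r*np.cos(a)
    return np.array([v[0]-y*np.sin(v[2]),v[1]+y*np.cos(v[2]),.16+z])
def fit(d,obs,v0,qonly=False):
    def res(v): return np.concatenate([(proj(d[n],ball(v,g))[0]-p) for n,g,p in obs])
    f=(lambda q:res([*v0[:3],q[0]])) if qonly else res
    return least_squares(f,[v0[3]] if qonly else v0)
E
python3 - <<'E'
import pickle,numpy as np
from fit import *
d=pickle.load(open("cap0.pkl","rb"))
# UL=180, L=108, B=36, LR=324, UR=252 (deg from cup, +q sense: top->right... checked by residuals)
for perm in ([180,252,324,36,108],[180,108,36,324,252]):
  UL,L,B,LR,UR=perm
  obs=[("top",L,(271.8,178.8)),("top",UL,(295.3,169.2)),("top",UR,(361.2,166.2)),("top",LR,(365,174.2)),
     ("side",UR,(299.4,142.4)),("side",UL,(295.2,161)),("side",L,(295,223.6)),("side",B,(298.4,230.6))]
  r=fit(d,obs,[.55,-.08,.1,2.5]); v=r.x
  print(perm,v.round(4),np.degrees(v[2:]).round(1)); print(r.fun.reshape(-1,2).round(1).tolist())
  print([proj(d["side"],ball(v,g))[0].round(0).tolist() for g in perm])
  print("cup",proj(d["top"],ball(v,0,.064)).round(),proj(d["side"],ball(v,0,.064)).round())
E
```

```text
[180, 252, 324, 36, 108] [ 0.6019 -0.0756  0.1313 -0.4717] [  7.5 -27. ]
[[14.7, 2.7], [45.0, 6.7], [8.7, -0.6], [-37.8, -10.0], [-1.6, 17.6], [3.3, 50.0], [2.6, 14.3], [-2.4, -35.0]]
[[298.0, 211.0], [298.0, 238.0], [296.0, 196.0], [296.0, 143.0], [298.0, 160.0]]
cup [[306. 171.]] [[297. 176.]]
[180, 108, 36, 324, 252] [ 0.5999 -0.0815  0.0766  2.6773] [  4.4 153.4]
[[0.3, -0.5], [0.2, -0.3], [-0.4, -0.3], [-0.5, -0.4], [0.5, 0.3], [0.6, 0.0], [0.1, -0.0], [0.5, -0.6]]
[[296.0, 161.0], [295.0, 224.0], [299.0, 230.0], [301.0, 184.0], [300.0, 143.0]]
cup [[333. 176.]] [[300. 200.]]
```

Fit residuals are about 0.5 px: hub (0.600,-0.0815), yaw 4.4°, q=153.4°. The plan is two pushes over the top towards mill +y: the upper-right arm, then the arm that follows it. First I raise the tool and close the fingers, then traverse.

```bash
python3 -m jog '{"rot":[[0,0,0],[0,0,0],[0,0,0],[0,0,0],[0,0,0]],"slide":[[0,0,-0.6],[0,0,-1.3],[0,0,-2],[0,0,-2.7],[0,0,-3.2]],"jaw":[1,1,1,1,1]}' 10
for i in 1 2 3; do python3 -m jog '{"rot":[[0,0,0],[0,0,0],[0,0,0],[0,0,0],[0,0,0]],"slide":[[-0.72,-0.58,0],[-1.43,-1.17,0],[-2.14,-1.75,0],[-2.85,-2.33,0],[-3.57,-2.92,0]],"jaw":[1,1,1,1,1]}'; done
```

```text
clock: 0.52
tool_pos: [0.1946, 0.5143, 0.5023]
ee_rot: [0.18, 0.984, 0.0, 0.0]
force: [0.6, -0.2, 0.1]
width: 0.0568
grip_force: 0.0
clock: 0.93
tool_pos: [0.2642, 0.3934, 0.5004]
ee_rot: [0.18, 0.984, -0.0, -0.0]
force: [0.2, 0.4, -0.3]
width: 0.0233
grip_force: 0.0
clock: 1.35
tool_pos: [0.3333, 0.2735, 0.5006]
ee_rot: [0.18, 0.984, -0.0, -0.0]
force: [0.7, -0.1, 1.0]
width: 0.0004
grip_force: 0.0
clock: 1.77
tool_pos: [0.4025, 0.1536, 0.5006]
ee_rot: [0.18, 0.984, -0.0, -0.0]
force: [0.6, -0.4, 0.4]
width: 0.0006
grip_force: 0.0
```

```bash
for i in 1 2 3; do python3 -m jog '{"rot":[[0,0,0],[0,0,0],[0,0,0],[0,0,0],[0,0,0]],"slide":[[-0.72,-0.58,0],[-1.43,-1.17,0],[-2.14,-1.75,0],[-2.85,-2.33,0],[-3.57,-2.92,0]],"jaw":[1,1,1,1,1]}'|head -3; done
for i in 1 2; do python3 -m jog '{"rot":[[0,0,1.3],[0,0,2.6],[0,0,3.9],[0,0,5.2],[0,0,6.5]],"slide":[[0,0,0],[0,0,0],[0,0,0],[0,0,0],[0,0,0]],"jaw":[1,1,1,1,1]}'; done
python3 -m jog '{"rot":[[0,0,0],[0,0,0],[0,0,0],[0,0,0],[0,0,0]],"slide":[[0,0,0],[0,0,0],[0,0,0],[0,0,0],[0,0,0]],"jaw":[1,1,1,1,1]}'
```

```text
clock: 2.18
tool_pos: [0.4718, 0.0337, 0.5005]
ee_rot: [0.18, 0.984, 0.0, -0.0]
clock: 2.6
tool_pos: [0.541, -0.0861, 0.5004]
ee_rot: [0.18, 0.984, 0.0, -0.0]
clock: 3.02
tool_pos: [0.6102, -0.2059, 0.5003]
ee_rot: [0.18, 0.984, 0.0, -0.0]
clock: 3.43
tool_pos: [0.6098, -0.2048, 0.5002]
ee_rot: [0.451, 0.893, 0.0, -0.001]
force: [-0.4, 0.2, 0.2]
width: 0.0005
grip_force: 0.0
clock: 3.85
tool_pos: [0.6097, -0.2047, 0.5002]
ee_rot: [0.682, 0.731, -0.0, -0.001]
force: [-0.2, 0.3, 0.2]
width: 0.0008
grip_force: 0.0
clock: 4.27
tool_pos: [0.6097, -0.2046, 0.5007]
ee_rot: [0.68, 0.733, -0.0, -0.0]
force: [-0.1, 0.5, -0.6]
width: 0.0003
grip_force: 0.0
```

```bash
python3 -m jog '{"rot":[[0,0,0],[0,0,0],[0,0,0],[0,0,0],[0,0,0]],"slide":[[0,0,0.6],[0,0,1.3],[0,0,2],[0,0,2.7],[0,0,3.35]],"jaw":[1,1,1,1,1]}'
for i in 1 2 3; do python3 -m jog '{"rot":[[0,0,0],[0,0,0],[0,0,0],[0,0,0],[0,0,0]],"slide":[[0.14,0,0],[0.28,0,0],[0.42,0,0],[0.56,0,0],[0.7,0,0]],"jaw":[1,1,1,1,1]}'; done
python3 - <<'E'
from station import vision
import cv2,numpy as np
a=[cv2.resize(vision.capture(n)["color"][y:y+110,x:x+130],None,fx=4,fy=4,interpolation=2) for n,y,x in(("side",110,240),("top",130,255))]
cv2.imwrite("pics/p1.png",np.vstack(a)[:,:] if 0 else cv2.resize(np.hstack(a),None,fx=.75,fy=.75))
E
```

```text
clock: 4.68
tool_pos: [0.6095, -0.2046, 0.3991]
ee_rot: [0.68, 0.733, -0.0, -0.0]
force: [0.2, 0.3, 0.1]
width: 0.001
grip_force: 0.0
clock: 5.1
tool_pos: [0.608, -0.1842, 0.4028]
ee_rot: [0.68, 0.733, -0.001, 0.004]
force: [-1.1, -15.8, 11.5]
width: 0.0003
grip_force: 8.0
clock: 5.52
tool_pos: [0.6064, -0.1631, 0.4025]
ee_rot: [0.681, 0.733, 0.0, 0.003]
force: [0.1, -4.8, 2.3]
width: 0.001
grip_force: 2.4
clock: 5.93
tool_pos: [0.6049, -0.1413, 0.4003]
ee_rot: [0.68, 0.733, -0.0, -0.0]
force: [0.9, -2.8, 1.5]
width: 0.0003
grip_force: 1.6
```

View pics/p1.png

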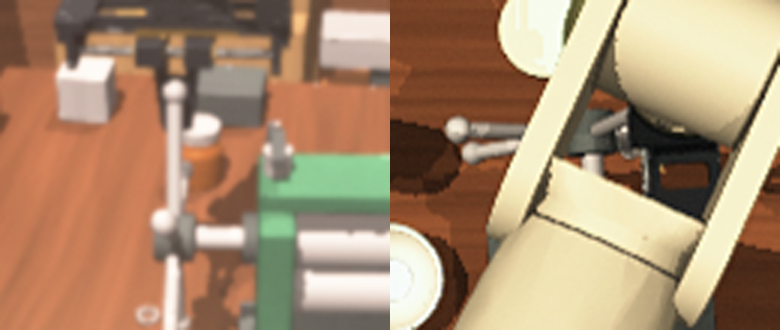

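The arm is being pushed: side shows its ball near (298,140) with the finger behind it. Force is about 3 N. Continuing.

```bash
for i in 1 2 3 4; do python3 -m jog '{"rot":[[0,0,0],[0,0,0],[0,0,0],[0,0,0],[0,0,0]],"slide":[[0.16,0,-0.01],[0.32,0,-0.02],[0.48,0,-0.03],[0.64,0,-0.04],[0.8,0,-0.05]],"jaw":[1,1,1,1,1]}'|sed -n '2p;4p'; done
python3 - <<'E'
from station import vision
import cv2,numpy as np,pickle
d={n:vision.capture(n) for n in("side","top")}; pickle.dump(d,open("cap1.pkl","wb"))
E
```

```text
tool_pos: [0.6031, -0.1173, 0.4017]
force: [1.1, -1.8, 1.1]
tool_pos: [0.6013, -0.0934, 0.4032]
force: [-0.4, -0.7, 0.3]
tool_pos: [0.5996, -0.0697, 0.4046]
force: [0.4, -3.2, -1.9]
tool_pos: [0.5977, -0.0456, 0.4064]
force: [-0.4, -3.3, -0.7]
```

```bash
python3 -m jog '{"rot":[[0,0,0],[0,0,0],[0,0,0],[0,0,0],[0,0,0]],"slide":[[-0.15,0,0],[-0.3,0,-0.5],[-0.3,0,-1.3],[-0.3,0,-2.1],[-0.3,0,-2.85]],"jaw":[1,1,1,1,1]}'|sed -n '2p;4p'
python3 -m jog '{"rot":[[0,0,0],[0,0,0],[0,0,0],[0,0,0],[0,0,0]],"slide":[[-0.95,0,0],[-1.9,0,0],[-2.85,0,0],[-3.8,0,0],[-4.77,0,0]],"jaw":[1,1,1,1,1]}'|sed -n '2p;4p'
python3 - <<'E'
from station import vision
import cv2
for n,y,x in(("side",110,240),("wrist",0,0)):
    c=vision.capture(n)["color"]
    cv2.imwrite(f"pics/{n}2.png",cv2.resize(c[y:y+130,x:x+130],None,fx=4,fy=4,interpolation=2) if y else c)
E
```

```text
tool_pos: [0.5983, -0.0554, 0.4929]
force: [0.1, 0.1, -0.0]
tool_pos: [0.609, -0.1993, 0.4917]
force: [0.3, 0.4, -0.4]
```

View pics/side2.png

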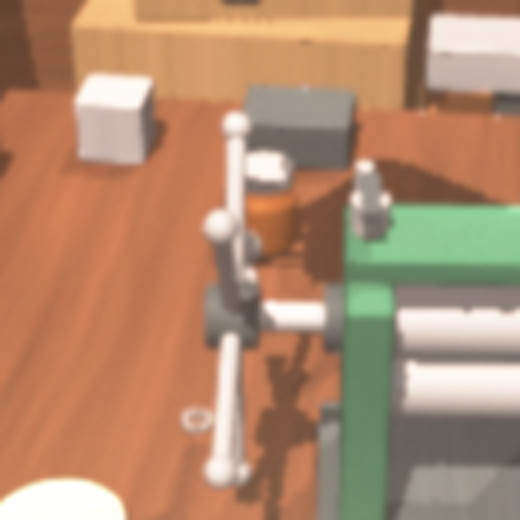

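Side view: balls now at full px (299,141.3), (294.8,166.5) and (294.8,227.2), with the cup on the far side beside the upper-right arm.

```bash
python3 - <<'E'
import pickle
from fit import *
d=pickle.load(open("cap0.pkl","rb")); v0=[.5999,-.0815,.0766,np.radians(75)]
r=fit(d,[("side",324,(299,141.3)),("side",252,(294.8,166.5)),("side",180,(294.8,227.2))],v0,True);print(np.degrees(r.x),r.fun.round(1))
E
python3 -m jog '{"rot":[[0,0,0],[0,0,0],[0,0,0],[0,0,0],[0,0,0]],"slide":[[0,0,0.6],[0,0,1.2],[0,0,1.8],[0,0,2.4],[0,0,3.05]],"jaw":[1,1,1,1,1]}'|sed -n '2p;4p'
for i in 1 2 3; do python3 -m jog '{"rot":[[0,0,0],[0,0,0],[0,0,0],[0,0,0],[0,0,0]],"slide":[[0.12,0,0],[0.24,0,0],[0.36,0,0],[0.48,0,0],[0.6,0,0]],"jaw":[1,1,1,1,1]}'|sed -n '2p;4p'; done
```

```text
[74.79728037] [ 0.6 -0.1  0.6 -0.1  0.5  0.2]
tool_pos: [0.609, -0.1972, 0.3997]
force: [0.1, -0.3, 0.0]
tool_pos: [0.6077, -0.1792, 0.4016]
force: [-0.2, -0.7, 0.1]
tool_pos: [0.6064, -0.1622, 0.4016]
force: [0.7, -4.2, 3.7]
tool_pos: [0.605, -0.1435, 0.4002]
force: [0.3, -3.2, 2.6]
```

```bash
for i in 1 2 3 4; do python3 -m jog '{"rot":[[0,0,0],[0,0,0],[0,0,0],[0,0,0],[0,0,0]],"slide":[[0.16,0,-0.01],[0.32,0,-0.02],[0.48,0,-0.03],[0.64,0,-0.04],[0.8,0,-0.05]],"jaw":[1,1,1,1,1]}'|sed -n '2p;4p'; done
python3 -m jog '{"rot":[[0,0,0],[0,0,0],[0,0,0],[0,0,0],[0,0,0]],"slide":[[0.05,0,0],[0.1,0,0],[0.15,0,0],[0.15,0,0],[0.15,0,0]],"jaw":[1,1,1,1,1]}'|sed -n '2p;4p'
python3 - <<'E'
from station import vision
import cv2
c=vision.capture("side")["color"]; cv2.imwrite("pics/side3.png",cv2.resize(c[110:240,240:370],None,fx=4,fy=4,interpolation=2))
E
```

```text
tool_pos: [0.6033, -0.1193, 0.4016]
force: [-0.5, -2.1, 1.2]
tool_pos: [0.6014, -0.0955, 0.4032]
force: [-0.4, -0.5, 0.6]
tool_pos: [0.5997, -0.0717, 0.4046]
force: [-0.6, -3.4, -1.3]
tool_pos: [0.5979, -0.0477, 0.4064]
force: [0.0, -2.2, -0.5]
tool_pos: [0.5976, -0.0436, 0.4062]
force: [0.8, -0.8, -0.4]
```

View pics/side3.png

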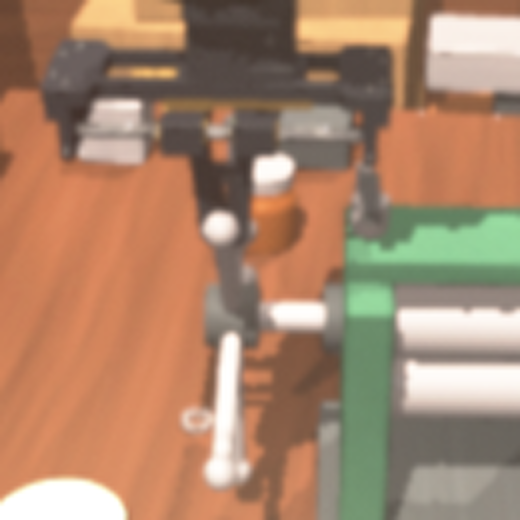

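Side view: the pushed ball is at about (294.9,167.1) and the wheel is about 2° short. A small nudge, then retreat up and away for a precise measurement.

```bash
python3 -m jog '{"rot":[[0,0,0],[0,0,0],[0,0,0],[0,0,0],[0,0,0]],"slide":[[0.04,0,0],[0.08,0,0],[0.11,0,0],[0.11,0,0],[0.11,0,0]],"jaw":[1,1,1,1,1]}'|sed -n '2p;4p'
python3 -m jog '{"rot":[[0,0,0],[0,0,0],[0,0,0],[0,0,0],[0,0,0]],"slide":[[-0.15,0,0],[-0.3,0,-0.5],[-0.3,0,-1.3],[-0.3,0,-2.1],[-0.3,0,-3]],"jaw":[1,1,1,1,1]}'|sed -n '2p;4p'
python3 -m jog '{"rot":[[0,0,0],[0,0,0],[0,0,0],[0,0,0],[0,0,0]],"slide":[[-1.2,0,0],[-2.4,0,0],[-3.6,0,0],[-4.8,0,0],[-6,0,0]],"jaw":[1,1,1,1,1]}'|sed -n '2p;4p'
python3 -m jog '{"rot":[[0,0,0],[0,0,0],[0,0,0],[0,0,0],[0,0,0]],"slide":[[-0.5,-1,0],[-1,-2,0],[-1,-3,0],[-1,-4,0],[-1,-5,0]],"jaw":[1,1,1,1,1]}'|sed -n '2p;4p'
python3 - <<'E'
from station import vision
import cv2,pickle,numpy as np
d={n:vision.capture(n) for n in("side","top")}; pickle.dump(d,open("cap3.pkl","wb"))
a=cv2.resize(d["top"]["color"][140:220,255:385],None,fx=5,fy=5,interpolation=2)
b=cv2.resize(d["side"]["color"][130:245,270:325],None,fx=3.478,fy=3.478,interpolation=2)
h=cv2.resize(d["side"]["color"][130:210,270:298+0],None,fx=5,fy=5,interpolation=2)
cv2.imwrite("pics/p3.png",np.hstack([a,h]))
from fit import *
for q in(-3,0,3):
  for n in d: print(q,n,[proj(d[n],ball([.5999,-.0815,.0766,np.radians(q)],g))[0].round(1).tolist() for g in(36,108,180,252,324)])
E
```

```text
tool_pos: [0.5974, -0.0403, 0.4062]
force: [-0.4, -2.1, 0.7]
tool_pos: [0.598, -0.0495, 0.4968]
force: [-0.1, -1.3, -0.4]
tool_pos: [0.6112, -0.2306, 0.4963]
force: [0.7, 0.4, -0.6]
tool_pos: [0.4626, -0.2702, 0.496]
force: [-0.5, 0.3, 0.4]
-3 side [[299.3, 140.3], [301.4, 175.2], [299.5, 224.3], [295.6, 230.3], [295.2, 171.5]]
-3 top [[352.0, 165.4], [369.3, 172.2], [324.2, 179.6], [276.0, 179.3], [285.7, 170.5]]
0 side [[299.5, 140.7], [301.4, 177.3], [299.3, 225.8], [295.4, 228.8], [295.3, 168.8]]
0 top [[354.3, 165.5], [368.3, 172.6], [321.8, 179.8], [274.9, 179.1], [287.9, 170.1]]
3 side [[299.6, 141.2], [301.4, 179.5], [299.2, 227.2], [295.3, 227.3], [295.4, 166.2]]
3 top [[356.6, 165.6], [367.2, 173.0], [319.4, 179.9], [273.9, 178.8], [290.2, 169.7]]
```

View pics/p3.png

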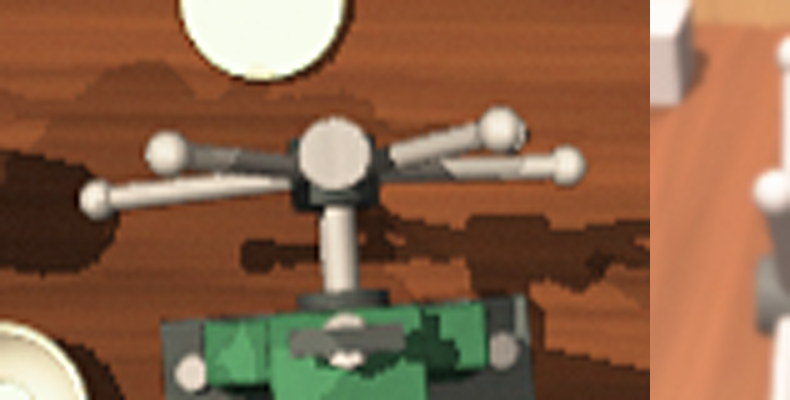

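Top view: the cup mouth is centred over the hub. Balls at about (288.1,170.5), (355.1,166.1), (368.1,173.1) and (274.3,179.9) put q at roughly 0.5°. I'll do a quick fit and check that the bystanders are unmoved.

Run:
```python
import pickle
from fit import *
d=pickle.load(open("cap3.pkl","rb")); e=pickle.load(open("cap0.pkl","rb"))
r=fit(d,[("top",324,(287.8,170.2)),("top",36,(354.8,165.8)),("top",108,(367.8,172.8)),("top",252,(274.0,179.5)),("side",324,(294.9,168))],[.5999,-.0815,.0766,0],True);print(np.degrees(r.x),r.fun.round(1))
for n in d:
    m=(cv2.absdiff(d[n]["color"],e[n]["color"]).max(2)>45).astype(np.uint8)
    _,_,s,_=cv2.connectedComponentsWithStats(m); print(n,[x.tolist() for x in s[1:] if x[4]>15])
from station import telemetry; print(telemetry.read_state()["clock"])
```

```text
[0.65947467] [ 0.6 -0.2  0.  -0.3  0.3 -0.1  0.7 -0.5  0.4  0.2]
side [[333, 0, 124, 30, 1783], [456, 0, 39, 13, 348], [457, 0, 56, 19, 223], [353, 0, 287, 400, 34335], [494, 16, 11, 4, 23], [468, 19, 25, 11, 134], [395, 25, 8, 7, 24], [352, 32, 24, 4, 85], [324, 34, 54, 46, 1121], [379, 58, 21, 23, 251], [349, 69, 25, 33, 462], [291, 157, 9, 15, 98], [342, 159, 8, 3, 21], [301, 164, 4, 6, 19], [299, 169, 6, 12, 29], [298, 186, 6, 6, 23], [301, 198, 7, 7, 29], [519, 198, 13, 30, 154], [314, 207, 5, 6, 22], [290, 216, 4, 10, 21], [291, 226, 7, 6, 30], [297, 229, 6, 5, 26], [590, 320, 50, 80, 2826]]
top [[338, 161, 27, 9, 100], [299, 163, 68, 22, 393], [276, 165, 24, 15, 160], [366, 169, 6, 8, 33], [268, 175, 6, 8, 29], [331, 177, 7, 5, 27], [374, 181, 20, 9, 73], [125, 181, 425, 219, 36453], [323, 186, 4, 11, 29], [303, 188, 5, 7, 16], [366, 192, 11, 7, 52], [237, 206, 20, 29, 272], [143, 320, 18, 7, 51], [0, 337, 84, 63, 3535], [271, 383, 8, 17, 67]]
14.3
```

```bash
python3 -c "
from station import arm; print(arm.hand_in())"
```

```text
the job is handed in; nothing more can be done
None
```

The job is handed in: two gentle pushes on the bare arms brought the oil cup to within about 0.7° of straight up by the camera fit, with the wheel left at rest, the cup never touched, the arm withdrawn and 14.3 s used; the before/after images gave no sign that anything else on the bench was moved, apart from one changed patch near the dish that I put down to shadow, as the fingers never went near it.

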